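# Set the sprung length gauge to its marked cleat

### The arm

A 6-joint arm with a two-finger parallel gripper is mounted at the origin on the work surface. World frame = base frame: x ahead of the robot, y to its left, z up, the work surface at z = 0. Lengths are in m, angles in rad, forces in N, time in s.
With the tool pointing down it reaches from about 0.4 to 0.825 m from the base axis. Payload 7 kg.
Tool frame: the origin (TCP) lies midway between the tips of the shut fingers; the grasp point (between the pads) lies 19 mm behind it; z points along the fingers, y is the line along which they close (so a half turn about z gives the same grasp; the last joint's range is limited). The gripper opens to 88 mm and grips with 3 to 60 N. Pads are 19 mm wide; open, the fingers measure 130 mm over their backs; the gripper's body (78 mm by 193 mm) begins 47 mm behind the grasp point.
Start: joints at [1.392, 0.359, 0.012, 0, -1.224, -0.288], TCP at [0.304, 0.603, 0.227] pointing down, gripper open.
Joint ranges: [-3.07, 3.07], [-1.43, 2.12], [-1.02, 1.25], [-3.03, 1.67], [-3.05, -0], [-3.03, 3.03]. Speed limits (rad/s): [2.39, 2.39, 3.01, 3.14, 3.14, 3.14].

### API

Orientations are given as a unit quaternion [x, y, z, w].
In Python, from workcell import env gives the robot as it stands.
- The arm moves only by the tool drive_tool, never from a script. Its argument "series" is a list of rows, each an object with "offset": the shift along the tool's x, y, z in cm, a list of three; "angular": the turn, a rotation vector about the tool's x, y, z in degrees, a list of three; "grip": the finger opening in cm, from 0 to 8.76. In form: [{"offset": [tx, ty, tz], "angular": [ax, ay, az], "grip": grip}, ...]. A call has 1 to 5 rows; each row shifts and turns the commanded pose from where the row before left it, along the tool's axes as they then stand; what a row does not reach is not made up. A row lasts 1/10 s, in which the tool goes at most 50 mm and 8.59 degrees, less where a joint would pass 70% of its speed; a pose out of reach is approached as far as the arm can. A call with a gripper value outside its range is refused whole. The fingers move at their own pace and stop on an object; "squeeze" is the grip in N (left out, the last holds). Time passes only in rows, so rows that do not move let the fingers close. It gives the time, the measured TCP pose, the force, the opening and the grip force at its end, in the units of the state.
- env.read_state(): the state, without advancing time (a new reading comes with each control period).
- env.camera(name): name is "scene" or "top"; returns a dict with "frame" (400x640x3 uint8, red, green, blue), "z_map" (400x640 float32, m along the optical axis (not along the pixel's ray), 0 where there is no reading), "mtx" (3x3 intrinsics, pixels), "xyz" and "attitude" of the camera in the world. Camera axes: x right, y up, looking along -z (the intrinsics and any distortion apply to the point x, -y, -z); pixel columns grow to the right and rows downward; lengths in m; the calibration is good to about 2 mm. A picture is of the moment at which its call begins.
- env.close_job(): hands the job in; it is judged then, once.
The state is a dict: "t": time; "joint_pos": joint angles; "qvel": joint speeds; "joint_torque": joint torques, N m; "ee_pos": TCP position; "tool_rot": TCP orientation; "wrist_force": force on the tool from outside, world axes, zero at the start; "ft_torque": the same for the moment, N m; "finger_gap": finger opening in m; "finger_force": force on a finger pad.
Only numpy, scipy, OpenCV 4.12 (cv2) and the standard library are available. Lean on these libraries where they do the work, as an engineer would, in place of code of your own. Each camera call takes 0.05 s, during which the arm holds its last target. There are 200 camera calls.

### The job

Set the sprung length gauge on its marked length: first move the loose timber offcut that lies on the gauge's cleats into the grey open tray and let go of it there. Then take the gauge's bar by its black tab, lift it, draw it out over the cleats and hook it down behind the far side of the cleat that has the steel arrow plate, easing it back gently until its own spring holds it there. Never let the bar snap back or jam it hard against a cleat, and leave the bottle, jar, wrench and try square that stand about where they are.

Things in the scene. Friction and masses are not known exactly. Their poses are not given: they have to be found in the camera images.
- gauge: Fixed wooden bed of the gauge, 470 x 100 x 12 mm (x, y, z), on the bench. Origin: centre of its underside; the bar is drawn out towards +x. An aluminium housing (210 x 34 x 36 mm, top 58 mm above the bench) lies at x = -210 to 0 mm and pivots at its rear (pin along y, x = -205, z = 40 mm), so its front and the bar can be lifted. Three wooden cleats stand on the bed's front half
- housing (a joint): Lift of the housing and bar about the rear pin, rad: 0 lying level (its rest, by its weight), to 0.3 raised
- bar (a joint): Draw of the bar out of the housing, m: 0 home, to 0.186 fully out. A spring pulls it home with about 4 N at 0 and 8 N fully out
- tab (a point): Top centre of the black plastic pull tab on the front end of the bar: an upright block 22 (x) x 30 (y) x 42 mm (z) in the gauge's axes; its top is 78 mm above the bench at rest, its underside 36 mm. When home it is 41 mm ahead of the gauge's origin
- hook (a point): Tip of the down-turned steel hook under the tab: centre of the lower edge of its inner face (towards the housing). The hook is 8 mm thick (from here to +x), 20 mm wide; its tip is 16 mm above the bench at rest, 15 mm below the bar's underside. It lies 11 mm behind the tab's centre along x, 62 mm below the tab's top
- cleat_marked: Fixed wooden cleat 18 x 64 x 18 mm (x, y, z), axes as the gauge's, on the bed (top 30 mm above the bench); marked by a flat steel arrow plate, 4 mm thick, jutting from its -y end to y = -95 mm. Origin: centre of its underside. The hook goes behind its +x face (x = +9 mm). It may be the nearest, middle or farthest of three cleats, about 50 mm apart, at least 24 mm clear between
- cleat_a: Plain fixed wooden cleat, 18 x 64 x 18 mm, without an arrow; origin as for the marked one
- cleat_b: Plain fixed wooden cleat, 18 x 64 x 18 mm, without an arrow; origin as for the marked one
- offcut: Loose pale timber block 125 x 45 x 40 mm (x, y, z), about 0.13 kg, lying on top of the cleats (underside 30 mm above the bench). Origin: centre of its underside
- tray: Fixed grey plastic open tray, 220 x 140 x 45 mm (x, y, z) with 5 mm walls and floor, empty, on the left or the right of the gauge. Origin: centre of its underside
- charger: Fixed black battery charger 160 x 120 mm with a yellow battery on it, 95 mm high, on the side where the tray is not. Origin: centre of its underside
- glue: Loose white glue bottle, 56 mm across, 180 mm high, standing beside the gauge's housing on its -y side. Origin: underside
- jar: Loose glass jar, 68 mm across, 100 mm high, standing beside the cleats on the gauge's +y side. Origin: underside
- wrench: Loose steel wrench 180 mm long lying flat beside the housing on the gauge's +y side. Origin: underside of its middle; it lies along its x
- square: Loose try square lying flat on the gauge's -y side: wooden stock 100 x 24 x 16 mm along its x, steel blade 120 mm towards its +y. Origin: underside of the stock
Not all that is in view belongs to the job. What is shaped like the offcut but blue is not meant.

How it is judged:
On the way, in this order (a step that is already met when the one before it is completed fails the run):
1. the offcut lies in the tray, let go and at rest (x of offcut in the frame of tray between -0.08 and 0.08 m and y of offcut in the frame of tray between -0.055 and 0.055 m and z of offcut in the frame of tray between 0 and 0.035 m and linear speed of offcut below 0.03 m/s and contact force between the fingers and offcut below 0.5 N), for 0.3 s.
2. the hook has been drawn out past the far face of the marked cleat (x of hook in the frame of cleat_marked between 0.006 and 0.12 m), for 0.1 s.
At the end, for the whole second after the job is handed in: The offcut rests in the tray (centre within 80 mm of the tray's along it and 55 mm across, at most 35 mm up); the bar is at rest, its hook within 4 mm of the far face of the marked cleat, its tip 8 mm or more below the cleat's top, pressed on it by the spring (x of offcut in the frame of tray between -0.08 and 0.08 m and y of offcut in the frame of tray between -0.055 and 0.055 m and z of offcut in the frame of tray between 0 and 0.035 m and linear speed of offcut below 0.03 m/s and x of hook in the frame of cleat_marked between 0.005 and 0.013 m and z of hook in the frame of cleat_marked below 0.01 m and contact force between anything else and cleat_marked above 1.5 N and velocity of joint bar between -0.01 and 0.01 m/s); the robot touches nothing.
It fails at once if the bar snaps back: it runs home faster than 0.5 m/s (velocity of joint bar below -0.5 m/s).
It fails at once if a cleat is pressed with more than 35 N (contact force between anything else and cleat_a above 35 N or contact force between anything else and cleat_b above 35 N or contact force between anything else and cleat_marked above 35 N).
It fails at once if a bystander (glue bottle, jar, wrench or try square) is moved more than 20 mm, or the bottle or the jar is tipped over (distance of any of glue, jar, wrench, square from where it was at the start of the episode above 0.02 m or angle between any of glue, jar's own z axis and vertical above 0.5 rad).
It also fails if it takes over 58 s, if anything falls off the work surface, if the arm or the gripper's body presses on something with over 40 N, if the wrist force passes 120 N, or if a joint passes its speed limit or range.

## Working session

There is one attempt and no reset: what is moved stays moved. The work goes in short steps, Python scripts to look and compute and a tool call to move; the robot and the scene stay as the last step left them, time stands still between calls to the robot, and variables do not carry over. Pictures are saved under pics/ and viewed, at most 10 in all, crops included, and the job is handed in when it is done.

Besides the shell and the picture viewer there is one more tool, called as name(argument=value, ...) on one line, values as JSON. drive_tool: Moves the arm, as the interface text tells. Its arguments: {"type":"object","properties":{"series":{"type":"array"},"squeeze":{"type":"number"}},"required":["series"]}

```bash
mkdir -p pics; cat > h.py <<'E'
import numpy as np,cv2
from scipy.spatial.transform import Rotation as R
from workcell import env
def save(n):
    c=env.camera(n); np.savez(n+'.npz',**c); return c
def load(n): return dict(np.load(n+'.npz'))
def rot(c):
    a=np.array(c['attitude'],float); return a if a.shape==(3,3) else R.from_quat(a).as_matrix()
def pt(c,u,v):
    d=np.median([x for x in c['z_map'][v-1:v+2,u-1:u+2].ravel() if x>0] or [0]); K=c['mtx']
    p=np.array([(u-K[0,2])/K[0,0]*d,-(v-K[1,2])/K[1,1]*d,-d]); return rot(c)@p+c['xyz']
def cloud(c):
    v,u=np.mgrid[0:400,0:640]; d=c['z_map']; K=c['mtx']
    p=np.stack([(u-K[0,2])/K[0,0]*d,-(v-K[1,2])/K[1,1]*d,-d],-1); return p@rot(c).T+c['xyz']
E
python3 - <<'E'
from h import *
for n in('scene','top'):
    c=save(n); print(n,c['mtx'].tolist(),c['xyz'],c['attitude'],[k for k in c])
    cv2.imwrite(f'pics/{n}.png',cv2.resize(c['frame'][:,:,::-1],(800,500)))
print(env.read_state())
E
```

```text
scene [[391.94018947234827, 0.0, 321.5446812799532], [0.0, 391.94018947234827, 206.3305121643819], [0.0, 0.0, 1.0]] [1.33555436 0.35736679 0.73568072] [0.24470107 0.36819784 0.74591989 0.49815184] ['frame', 'z_map', 'mtx', 'xyz', 'attitude']
top [[465.9792543466374, 0.0, 315.60601276617336], [0.0, 465.9792543466374, 205.12326736725373], [0.0, 0.0, 1.0]] [0.28268248 0.00698941 1.59803779] [ 0.05473933 -0.05528402 -0.7008301   0.70907295] ['frame', 'z_map', 'mtx', 'xyz', 'attitude']
{'t': 0.1, 'joint_pos': array([ 1.39209340e+00,  3.59314084e-01,  1.11349839e-02, -3.00835684e-04,
       -1.22408227e+00, -2.88111385e-01]), 'qvel': array([ 0.00100081, -0.00146348,  0.00166153,  0.00088322,  0.00068083,
       -0.00099735]), 'joint_torque': array([-1.00160381e-03, -5.84161270e+01,  2.93750703e+01,  7.01549783e+00,
        1.01423910e-02, -4.85860551e-05]), 'ee_pos': array([0.30360235, 0.60237682, 0.22571177]), 'tool_rot': array([ 9.72871872e-01, -2.31343392e-01, -1.01166052e-04,  7.39158632e-04]), 'wrist_force': array([-0.07164756, -0.13761902,  0.01959152]), 'ft_torque': array([-0.00366703,  0.00467021, -0.03714394]), 'finger_force': 0.0, 'finger_gap': 0.08775710602925103}
```

View pics/top.png

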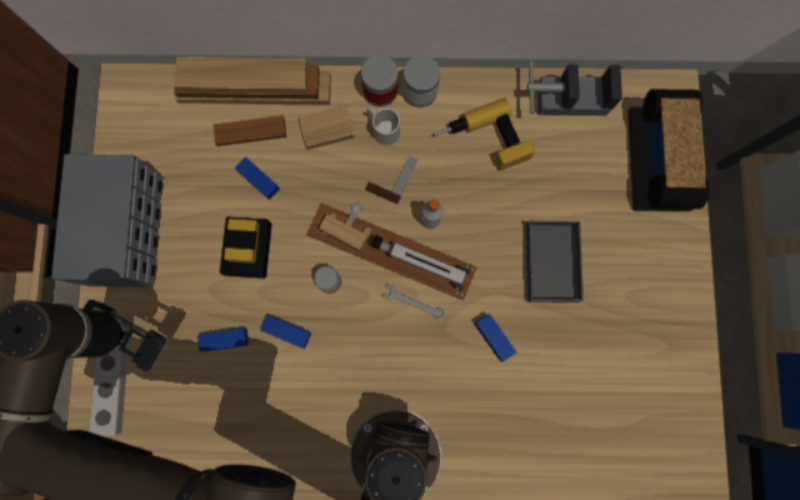

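View pics/scene.png

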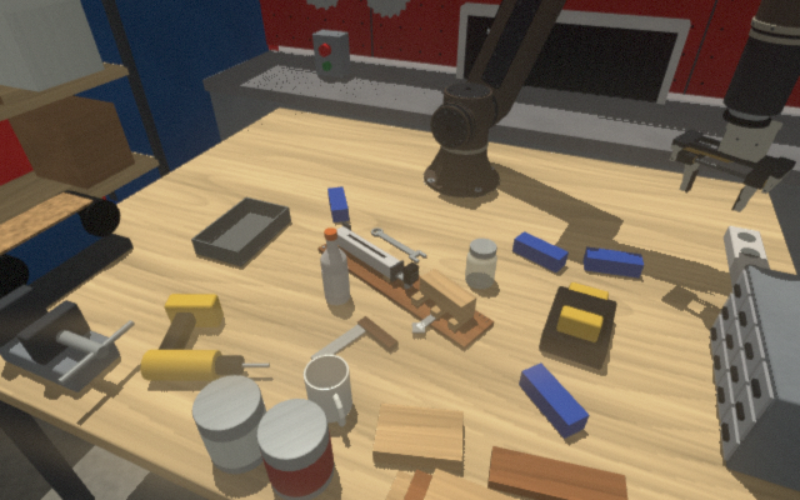

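The top view shows the gauge running from (470,280) up-left to (310,215). The offcut is at about (345,230), the tab at (377,242), the arrow plate at (354,210) and the tray at (553,262).

```bash
python3 - <<'E'
from h import *
a=load('top');b=load('scene')
A=a['frame'][150:245,235:390,::-1];B=b['frame'][170:280,235:405,::-1]
A=cv2.resize(A,(800,490),interpolation=cv2.INTER_CUBIC)
cv2.imwrite('pics/tc.png',A)
cv2.imwrite('pics/sc.png',cv2.resize(B,(800,518),interpolation=cv2.INTER_CUBIC))
C=cloud(a);D=cloud(b)
# pale timber offcut & heights by cloud
for nm,P in(('top',C),('scene',D)):
    Q=P.reshape(-1,3)
    m=(Q[:,0]>.35)&(Q[:,0]<.8)&(Q[:,1]>-.25)&(Q[:,1]<.25)
    h=m&(Q[:,2]>.064)&(Q[:,2]<.076)
    print(nm,np.histogram(Q[m,2],bins=np.arange(-.01,.2,.01)))
# offcut top & tray rim from top depth
def rect(P,lo,hi,box,nm):
    Q=P.reshape(-1,3);m=(Q[:,2]>lo)&(Q[:,2]<hi)&(Q[:,0]>box[0])&(Q[:,0]<box[1])&(Q[:,1]>box[2])&(Q[:,1]<box[3])
    r=cv2.minAreaRect(Q[m][:,:2].astype(np.float32)*1000);print(nm,m.sum(),r,np.median(Q[m,2]))
for nm,P in(('top',C),('scene',D)):
    o=pt(a,int(345*.8),int(230*.8)); 
    print(nm,o)
    rect(P,.062,.075,(o[0]-.08,o[0]+.08,o[1]-.075,o[1]+.075),'offcut')
    t=pt(a,int(553*.8),int(262*.8)); print(t)
    rect(P,.035,.055,(t[0]-.16,t[0]+.16,t[1]-.12,t[1]+.12),'tray')
for n,u,v in(('tab',377,242),('hous0',392,247),('hous1',468,277),('bed far a',322,205),('bed far b',308,233),('bed near a',474,267),('bed near b',462,296),('glue',433,206),('jar',327,275),('arrow',354,208),('arrow in',350,218),('wr',412,300),('sq',383,193),('sqblade',410,162)):
    print(n,pt(a,int(u*.8),int(v*.8)).round(4))
E
```

```text
top (array([7625, 6369, 1773,  156,  166,  112,  548,  516,  295,   23,  181,
        117,   56,   62,   23,    6,    2,    2,   38,   19]), array([-0.01,  0.  ,  0.01,  0.02,  0.03,  0.04,  0.05,  0.06,  0.07,
        0.08,  0.09,  0.1 ,  0.11,  0.12,  0.13,  0.14,  0.15,  0.16,
        0.17,  0.18,  0.19]))
scene (array([8255, 5010, 2132,  444,  502,  432,  851,  704,  399,  108,  283,
        122,  102,   77,   52,   30,   29,   23,   62,   18]), array([-0.01,  0.  ,  0.01,  0.02,  0.03,  0.04,  0.05,  0.06,  0.07,
        0.08,  0.09,  0.1 ,  0.11,  0.12,  0.13,  0.14,  0.15,  0.16,
        0.17,  0.18,  0.19]))
top [0.59252582 0.14041044 0.07002089]
offcut 461 ((583.2239990234375, 137.2125244140625), (147.61553955078125, 45.491302490234375), 62.86734390258789) 0.0688764374596127
[ 0.52479948 -0.43060165  0.00258785]
tray 414 ((520.195068359375, -427.65283203125), (219.32131958007812, 144.2460174560547), 0.537276029586792) 0.042514058415630496
scene [0.59252582 0.14041044 0.07002089]
offcut 639 ((583.7962036132812, 135.21160888671875), (151.84564208984375, 48.48016357421875), 63.40985870361328) 0.06891403529573625
[ 0.52479948 -0.43060165  0.00258785]
tray 541 ((522.1573486328125, -427.1639404296875), (223.17916870117188, 143.07667541503906), 0.8185873031616211) 0.04126012305313853
tab [0.5617 0.0561 0.0767]
hous0 [0.5518 0.0163 0.0591]
hous1 [ 0.4792 -0.1937  0.0107]
bed far a [0.6752 0.2138 0.0101]
bed far b [0.5963 0.2496 0.0102]
bed near a [ 0.5073 -0.2113  0.0094]
bed near b [ 0.4272 -0.176   0.0127]
glue [ 0.6365 -0.0862  0.1802]
jar [0.4674 0.1837 0.0972]
arrow [0.6678 0.1224 0.0155]
arrow in [0.6392 0.1322 0.0152]
wr [ 0.4124 -0.0399  0.0074]
sq [0.7117 0.0429 0.0158]
sqblade [ 0.807  -0.0336  0.0051]
```

View pics/tc.png

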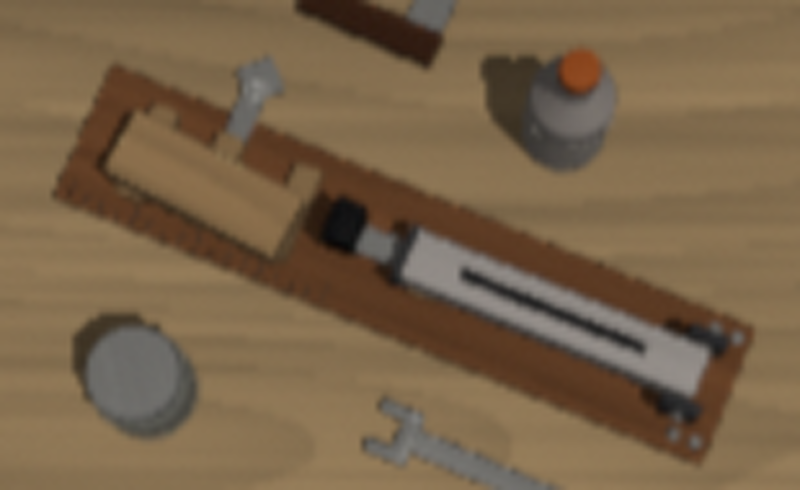

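View pics/sc.png

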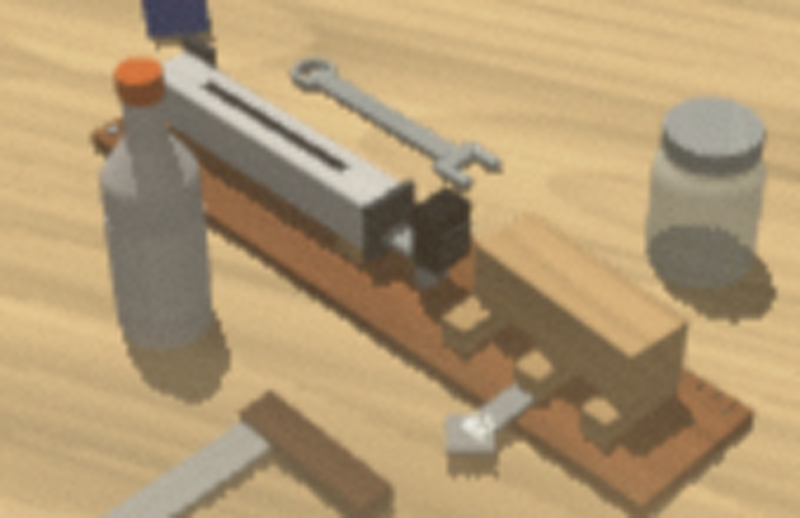

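The crops show that the arrow plate (enlarged top view (245,100)) is attached to the middle cleat. The cleats lie at about (160,115), (230,145) and (305,180), and the offcut rests across all three. Next I fit the gauge frame.

```bash
python3 - <<'E'
from h import *
G0=None
for nm in('top','scene'):
    c=load(nm);P=cloud(c).reshape(-1,3);F=c['frame'].reshape(-1,3);hsv=cv2.cvtColor(c['frame'],cv2.COLOR_RGB2HSV).reshape(-1,3).astype(int)
    box=(P[:,0]>.38)&(P[:,0]<.74)&(P[:,1]>-.27)&(P[:,1]<.29)
    m=box&(P[:,2]>.006)&(P[:,2]<.018)&(hsv[:,1]>115)&(F[:,0].astype(int)-F[:,2]>30)&(np.hypot(P[:,0]-.70,P[:,1]-.04)>.07)
    mm=cv2.morphologyEx(m.reshape(400,640).astype(np.uint8),cv2.MORPH_OPEN,np.ones((3,3)))
    n,l,s,_=cv2.connectedComponentsWithStats(mm); print(sorted(s[1:,4])[-4:])
    k=[i for i in range(1,n) if s[i,4]>60]; m=np.isin(l.ravel(),k)
    r=cv2.minAreaRect(P[m][:,:2].astype(np.float32)*1000); print(nm,'bed',r,np.median(P[m,2]))
    # housing top
    def rr(lo,hi,b2,t):
        q=box&(P[:,2]>lo)&(P[:,2]<hi)&b2; print(nm,t,q.sum(),cv2.minAreaRect(P[q][:,:2].astype(np.float32)*1000),P[q].mean(0).round(4))
    rr(.054,.063,(P[:,1]<.03)&(P[:,1]>-.19),'housing')
    dark=F.max(1)<60
    rr(.071,.083,(abs(P[:,1]-.056)<.04)&(abs(P[:,0]-.56)<.04),'tab')
    rr(.064,.075,(P[:,1]>.075)&(P[:,1]<.21)&(P[:,0]>.52),'offcut')
    # along axis
    th=np.radians(67.5);e=np.array([np.cos(th),np.sin(th)]);f=np.array([-e[1],e[0]])
    q=(P[:,:2]-[.5515,.019])
    x=q@e;y=q@f
    cl=(y<-.024)&(y>-.034)&(P[:,2]>.024)&(P[:,2]<.034)&(x>.04)&(x<.23)
    print('cleat x',np.histogram(x[cl],bins=np.arange(.04,.23,.005))[0])
    pl=(y<-.045)&(y>-.12)&(x>.04)&(x<.23)&(hsv[:,1]<60)&(P[:,2]<.03); print('plate',x[pl].mean(),y[pl].min(),P[pl].mean(0))
E
```

```text
[np.int32(87), np.int32(115), np.int32(124), np.int32(320)]
top bed ((554.9671020507812, 34.40525817871094), (432.4325866699219, 100.66111755371094), 68.05818939208984) 0.01145732536391919
top housing 520 ((548.9097900390625, -103.34548950195312), (218.64105224609375, 139.53370666503906), 64.64595031738281) [ 0.5078 -0.0846  0.0581]
top tab 59 ((564.6920166015625, 68.94328308105469), (51.533226013183594, 30.585067749023438), 85.2318115234375) [0.5634 0.0594 0.0764]
top offcut 427 ((588.4229736328125, 147.19821166992188), (125.03068542480469, 45.360836029052734), 62.701759338378906) [0.5872 0.1452 0.0692]
cleat x [0 0 0 0 0 0 0 2 1 1 0 0 0 0 0 0 0 2 1 1 1 0 0 0 0 0 1 0 2 1 0 0 0 0 0 0 0]
plate 0.13540111917166356 -0.0879974650230008 [0.66622066 0.11803826 0.01452421]
[np.int32(41), np.int32(497), np.int32(731)]
scene bed ((566.5889282226562, 56.132293701171875), (384.9236145019531, 100.8729248046875), 68.328369140625) 0.011211096856811986
scene housing 575 ((567.3427734375, -107.77030944824219), (218.60638427734375, 175.27781677246094), 65.78854370117188) [ 0.525  -0.0742  0.0575]
scene tab 71 ((566.5936889648438, 63.20195388793945), (31.430587768554688, 40.92863082885742), 1.8028556108474731) [0.567  0.0574 0.0761]
scene offcut 596 ((589.5823974609375, 146.77139282226562), (125.99152374267578, 48.48016357421875), 63.40985870361328) [0.593 0.149 0.069]
cleat x [0 0 0 0 0 1 4 2 3 6 0 0 0 0 0 0 1 2 5 3 7 0 0 0 0 0 2 4 6 4 4 0 0 0 0 0 0]
plate 0.13446132224761387 -0.0904577096385324 [0.66576111 0.11721138 0.0151999 ]
```

drive_tool(series=[{"offset":[2,4,0],"angular":[0,0,0],"grip":8.7},{"offset":[2,4,0],"angular":[0,0,0],"grip":8.7},{"offset":[2,4,0],"angular":[0,0,0],"grip":8.7},{"offset":[2,4,0],"angular":[0,0,0],"grip":8.7},{"offset":[2,4,0],"angular":[0,0,0],"grip":8.7}])

```text
t: 0.6
ee_pos: [0.3028, 0.3771, 0.2261]
tool_rot: [0.973, -0.231, -0.0, 0.0]
wrist_force: [1.1, 0.8, 0.6]
finger_gap: 0.0871
finger_force: 0.0
```

drive_tool(series=[{"offset":[4.5,1,0],"angular":[0,0,0],"grip":8.7},{"offset":[4.5,1,0],"angular":[0,0,0],"grip":8.7},{"offset":[4.5,1,0],"angular":[0,0,0],"grip":8.7},{"offset":[4.5,1,0],"angular":[0,0,0],"grip":8.7},{"offset":[4.5,1,0],"angular":[0,0,0],"grip":8.7}])

```text
t: 1.1
ee_pos: [0.4825, 0.2318, 0.2266]
tool_rot: [0.973, -0.231, -0.0, -0.0]
wrist_force: [1.0, 0.4, -0.3]
finger_gap: 0.0871
finger_force: 0.0
```

drive_tool(series=[{"offset":[4.5,1,0],"angular":[0,0,0],"grip":8.7},{"offset":[4.5,1,0],"angular":[0,0,0],"grip":8.7},{"offset":[4.3,1,0],"angular":[0,0,0],"grip":8.7},{"offset":[0,0,0],"angular":[0,0,8.5],"grip":8.7},{"offset":[0,0,0],"angular":[0,0,8.5],"grip":8.7}])

```text
t: 1.6
ee_pos: [0.5874, 0.145, 0.2254]
tool_rot: [0.926, -0.377, -0.001, 0.001]
wrist_force: [0.4, -0.2, -0.1]
finger_gap: 0.0872
finger_force: 0.0
```

drive_tool(series=[{"offset":[0,0,0],"angular":[0,0,8.5],"grip":8.7},{"offset":[0,0,0],"angular":[0,0,8.5],"grip":8.7},{"offset":[0,0,0],"angular":[0,0,8.5],"grip":8.7},{"offset":[0,0,0],"angular":[0,0,8.5],"grip":8.7},{"offset":[0,0,0],"angular":[0,0,8.5],"grip":8.7}])

```text
t: 2.1
ee_pos: [0.5865, 0.1465, 0.2261]
tool_rot: [0.728, -0.686, -0.0, 0.0]
wrist_force: [-0.2, -0.5, 0.3]
finger_gap: 0.0871
finger_force: 0.0
```

drive_tool(series=[{"offset":[0,0,1.5],"angular":[0,0,8.5],"grip":8.7},{"offset":[0,0,2],"angular":[0,0,8.5],"grip":8.7},{"offset":[0,0,2],"angular":[0,0,8.5],"grip":8.7},{"offset":[0,0,2],"angular":[0,0,5],"grip":8.7},{"offset":[0,0,1],"angular":[0,0,0],"grip":8.7}])

```text
t: 2.6
ee_pos: [0.5856, 0.1461, 0.1394]
tool_rot: [-0.524, 0.852, 0.0, -0.002]
wrist_force: [-0.2, -0.5, 1.0]
finger_gap: 0.087
finger_force: 0.0
```

drive_tool(series=[{"offset":[-0.2,-0.2,2.5],"angular":[0,0,0],"grip":8.7},{"offset":[0,0,2.5],"angular":[0,0,0],"grip":8.7},{"offset":[0,0,2.5],"angular":[0,0,0],"grip":8.7},{"offset":[0,0,1.5],"angular":[0,0,0],"grip":8.7},{"offset":[0,0,0.7],"angular":[0,0,0],"grip":8.7}])

```text
t: 3.1
ee_pos: [0.5888, 0.1471, 0.043]
tool_rot: [-0.525, 0.851, 0.0, -0.001]
wrist_force: [-0.7, 0.2, 0.1]
finger_gap: 0.0867
finger_force: 0.0
```

drive_tool(series=[{"offset":[0,0,0],"angular":[0,0,0],"grip":6},{"offset":[0,0,0],"angular":[0,0,0],"grip":5},{"offset":[0,0,0],"angular":[0,0,0],"grip":4},{"offset":[0,0,0],"angular":[0,0,0],"grip":3},{"offset":[0,0,0],"angular":[0,0,0],"grip":3}], squeeze=20)

```text
t: 3.6
ee_pos: [0.5898, 0.1477, 0.0452]
tool_rot: [-0.524, 0.851, -0.0, 0.001]
wrist_force: [0.4, -0.4, 1.6]
finger_gap: 0.0521
finger_force: 0.0
```

drive_tool(series=[{"offset":[0,0,0],"angular":[0,0,0],"grip":3},{"offset":[0,0,0],"angular":[0,0,0],"grip":3},{"offset":[0,0,0],"angular":[0,0,0],"grip":3}])

```text
t: 3.9
ee_pos: [0.5896, 0.1476, 0.045]
tool_rot: [-0.524, 0.851, -0.0, 0.0]
wrist_force: [-1.3, 0.2, 3.8]
finger_gap: 0.0448
finger_force: 20.0
```

drive_tool(series=[{"offset":[0,0,-2],"angular":[0,0,0],"grip":3},{"offset":[0,0,-4],"angular":[0,0,0],"grip":3},{"offset":[0,0,-5],"angular":[0,0,0],"grip":3},{"offset":[0,0,-5],"angular":[0,0,0],"grip":3},{"offset":[0,0,-4.5],"angular":[0,0,0],"grip":3}], squeeze=30)

```text
t: 4.4
ee_pos: [0.5893, 0.1473, 0.2519]
tool_rot: [-0.524, 0.851, -0.0, 0.0]
wrist_force: [1.4, 0.5, -1.0]
finger_gap: 0.045
finger_force: 30.0
```

drive_tool(series=[{"offset":[2.1,-0.8,0],"angular":[0,0,0],"grip":3},{"offset":[4.2,-1.5,0],"angular":[0,0,0],"grip":3},{"offset":[4.2,-1.5,0],"angular":[0,0,0],"grip":3},{"offset":[4.2,-1.5,0],"angular":[0,0,0],"grip":3},{"offset":[4.2,-1.5,0],"angular":[0,0,0],"grip":3}])

```text
t: 4.9
ee_pos: [0.5644, -0.0534, 0.2493]
tool_rot: [-0.525, 0.851, 0.0, -0.0]
wrist_force: [-0.0, -1.2, -1.0]
finger_gap: 0.0446
finger_force: 30.0
```

drive_tool(series=[{"offset":[4.2,-1.5,0],"angular":[0,0,0],"grip":3},{"offset":[4.2,-1.5,0],"angular":[0,0,0],"grip":3},{"offset":[4.2,-1.5,0],"angular":[0,0,0],"grip":3},{"offset":[4.2,-1.5,0],"angular":[0,0,0],"grip":3},{"offset":[4.2,-1.5,0],"angular":[0,0,0],"grip":3}])

```text
t: 5.4
ee_pos: [0.5369, -0.2748, 0.2493]
tool_rot: [-0.524, 0.851, 0.0, -0.0]
wrist_force: [0.9, -0.2, -0.3]
finger_gap: 0.0449
finger_force: 30.0
```

drive_tool(series=[{"offset":[4.2,-1.5,0],"angular":[0,0,0],"grip":3},{"offset":[4.2,-1.5,0],"angular":[0,0,0],"grip":3},{"offset":[4.2,-1.5,0],"angular":[0,0,0],"grip":3},{"offset":[2.1,-0.9,0],"angular":[0,0,3],"grip":3},{"offset":[0,0,0],"angular":[0,0,8.5],"grip":3}])

```text
t: 5.9
ee_pos: [0.5184, -0.4318, 0.2479]
tool_rot: [-0.434, 0.901, 0.001, -0.001]
wrist_force: [0.4, 1.7, -1.5]
finger_gap: 0.0449
finger_force: 30.0
```

drive_tool(series=[{"offset":[0,0,0],"angular":[0,0,8.5],"grip":3},{"offset":[0,0,0],"angular":[0,0,8.5],"grip":3},{"offset":[0,0,1],"angular":[0,0,8.5],"grip":3},{"offset":[0,0,2],"angular":[0,0,8.5],"grip":3},{"offset":[0,0,3],"angular":[0,0,8.5],"grip":3}])

```text
t: 6.4
ee_pos: [0.5203, -0.4292, 0.1902]
tool_rot: [-0.078, 0.997, -0.001, 0.001]
wrist_force: [-0.5, -0.1, -1.1]
finger_gap: 0.0448
finger_force: 30.0
```

drive_tool(series=[{"offset":[0,0,3],"angular":[0,0,8.5],"grip":3},{"offset":[0,0,1],"angular":[0,0,0.8],"grip":3},{"offset":[0,0,0],"angular":[0,0,0],"grip":3}])

```text
t: 6.7
ee_pos: [0.5187, -0.4283, 0.1477]
tool_rot: [-0.001, 1.0, 0.001, -0.002]
wrist_force: [-0.1, 0.2, -0.3]
finger_gap: 0.0448
finger_force: 30.0
```

drive_tool(series=[{"offset":[0,0,3],"angular":[0,0,0],"grip":3},{"offset":[0,0,4],"angular":[0,0,0],"grip":3},{"offset":[0,0,3],"angular":[0,0,0],"grip":3},{"offset":[0,0,1.5],"angular":[0,0,0],"grip":3},{"offset":[0,0,0.9],"angular":[0,0,0],"grip":3}])

```text
t: 7.2
ee_pos: [0.5201, -0.4291, 0.0256]
tool_rot: [-0.001, 1.0, -0.0, 0.0]
wrist_force: [0.5, -0.6, -1.5]
finger_gap: 0.0446
finger_force: 30.0
```

drive_tool(series=[{"offset":[0,0,0.1],"angular":[0,0,0],"grip":3},{"offset":[0,0,0],"angular":[0,0,0],"grip":6.2},{"offset":[0,0,0],"angular":[0,0,0],"grip":6.2},{"offset":[0,0,0],"angular":[0,0,0],"grip":6.2},{"offset":[0,0,0],"angular":[0,0,0],"grip":6.2}])

```text
t: 7.7
ee_pos: [0.5201, -0.429, 0.0256]
tool_rot: [0.0, 1.0, -0.0, 0.001]
wrist_force: [-0.0, 0.1, -0.1]
finger_gap: 0.0613
finger_force: 0.0
```

drive_tool(series=[{"offset":[0,0,-2],"angular":[0,0,0],"grip":6.2},{"offset":[0,0,-4],"angular":[0,0,0],"grip":6.2},{"offset":[0,0,-5],"angular":[0,0,0],"grip":8.7},{"offset":[0,0,-5],"angular":[0,0,0],"grip":8.7},{"offset":[0,0,-5],"angular":[0,0,0],"grip":8.7}])

```text
t: 8.2
ee_pos: [0.5193, -0.4286, 0.2372]
tool_rot: [0.0, 1.0, -0.0, 0.0]
wrist_force: [0.9, -0.8, -0.2]
finger_gap: 0.0808
finger_force: 0.0
```

```bash
python3 - <<'E'
from h import *
c=save('top');s=save('scene')
A=cv2.resize(c['frame'][150:250,235:475,::-1],(800,333),interpolation=cv2.INTER_CUBIC)
B=cv2.resize(s['frame'][150:280,145:405,::-1],(500,250),interpolation=cv2.INTER_CUBIC)
im=np.zeros((590,800,3),np.uint8);im[:333]=A;im[336:586,:500]=B;cv2.imwrite('pics/after.png',im)
th=np.radians(68.2);e=np.array([np.cos(th),np.sin(th)]);f=np.array([-e[1],e[0]])
for nm,k in(('top',c),('scene',s)):
    P=cloud(k).reshape(-1,3);q=P[:,:2]-[.549,.017];x=q@e;y=q@f
    m=(abs(y)<.05)&(x>.05)&(x<.22)&(P[:,2]>.024)&(P[:,2]<.036)
    h=np.histogram(x[m],bins=np.arange(.05,.22,.004))[0];print(nm,h)
    for a,b in((.055,.105),(.108,.155),(.158,.21)):
        j=m&(x>a)&(x<b);r=cv2.minAreaRect(np.c_[x[j],y[j]].astype(np.float32)*1000);print('cleat',np.percentile(x[j],[2,50,98]).round(4),np.percentile(y[j],[2,98]).round(4),r)
    t=(abs(y)<.04)&(abs(x-.041)<.03)&(P[:,2]>.07)&(P[:,2]<.083);print('tab',t.sum(),np.percentile(x[t],[3,97]),np.percentile(y[t],[3,97]),np.median(P[t,2]))
    hs=(abs(y)<.03)&(x<-.01)&(x>-.19)&(P[:,2]>.052)&(P[:,2]<.062);print('hous y',np.percentile(y[hs&(x<-.15)],[3,97]),np.percentile(y[hs&(x>-.05)],[3,97]))
E
```

```text
top [ 0  0  0  0  0 11 18 21 17 18  2  0  0  0  0  0  0  0  0 15 18 22 19 19
  2  0  0  0  0  0  0 13 15 19 22 18  5  0  0  0  0  0]
cleat [0.0724 0.0806 0.0899] [-0.029   0.0317] ((81.50418090820312, 1.913644790649414), (64.00820922851562, 18.345937728881836), 89.9590835571289)
cleat [0.128  0.1366 0.1454] [-0.0296  0.032 ] ((136.70950317382812, 1.3498554229736328), (63.34479522705078, 18.57221221923828), 88.32550811767578)
cleat [0.1761 0.1848 0.1946] [-0.0309  0.0315] ((185.5796661376953, -4.385623931884766), (19.744728088378906, 75.6519546508789), 1.409637212753296)
tab 56 [0.0301862  0.05089689] [-0.0125616  0.015808 ] 0.07629900782901311
hous y [-0.0129512   0.01812299] [-0.0131457   0.01760924]
scene [ 0  0  0  0  0 12 26 26 24 33 13  0  0  0  0  0  0  0  0 16 27 29 27 40
  4  0  0  0  0  0  0 18 28 31 28 40  9  0  0  0  0  0]
cleat [0.0718 0.0825 0.0912] [-0.0321  0.032 ] ((81.10174560546875, -0.4629478454589844), (65.52386474609375, 20.347238540649414), 89.78121185302734)
cleat [0.1277 0.1378 0.1461] [-0.0322  0.0299] ((137.21820068359375, -1.1162528991699219), (65.46919250488281, 20.07004165649414), 89.34420013427734)
cleat [0.1762 0.186  0.1943] [-0.0325  0.0297] ((185.2878875732422, -0.26043701171875), (65.23638153076172, 19.718353271484375), 89.34632873535156)
tab 69 [0.0323598 0.052261 ] [-0.01527252  0.01136549] 0.07647335522656362
hous y [-0.01578366  0.01659831] [-0.0170025   0.01535977]
```

View pics/after.png

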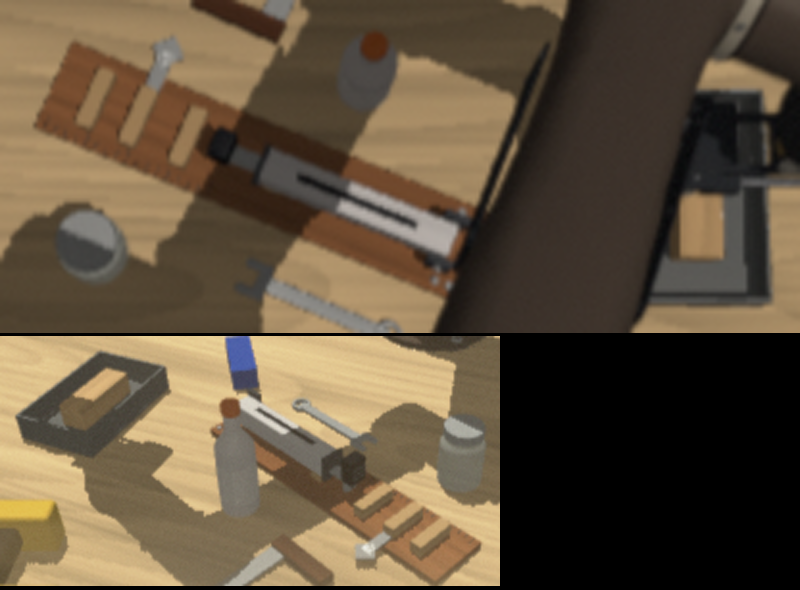

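The offcut lies in the tray (tile at (695,225)), and the gauge is clear. The marked middle cleat is at x = 0.137 in the gauge frame. Next I go to the tab.

drive_tool(series=[{"offset":[-0.4,4.4,0],"angular":[0,0,0],"grip":8.7},{"offset":[-0.4,4.4,0],"angular":[0,0,0],"grip":8.7},{"offset":[-0.4,4.4,0],"angular":[0,0,0],"grip":8.7},{"offset":[-0.4,4.4,0],"angular":[0,0,0],"grip":8.7},{"offset":[-0.4,4.4,0],"angular":[0,0,0],"grip":8.7}])

```text
t: 8.8
ee_pos: [0.5397, -0.2072, 0.2348]
tool_rot: [0.0, 1.0, -0.0, 0.0]
wrist_force: [0.2, 0.3, -0.3]
finger_gap: 0.0868
finger_force: 0.0
```

drive_tool(series=[{"offset":[-0.4,4.4,0],"angular":[0,0,0],"grip":8.7},{"offset":[-0.4,4.4,0],"angular":[0,0,0],"grip":8.7},{"offset":[-0.4,4.4,0],"angular":[0,0,0],"grip":8.7},{"offset":[-0.4,4.4,0],"angular":[0,0,0],"grip":8.7},{"offset":[-0.4,4.4,0],"angular":[0,0,0],"grip":8.7}])

```text
t: 9.3
ee_pos: [0.5598, 0.013, 0.235]
tool_rot: [0.0, 1.0, 0.0, 0.0]
wrist_force: [0.7, 0.2, -1.0]
finger_gap: 0.0872
finger_force: 0.0
```

drive_tool(series=[{"offset":[-0.5,4.4,0],"angular":[0,0,0],"grip":8.7},{"offset":[0,0,0],"angular":[0,0,-8.5],"grip":8.7},{"offset":[0,0,0],"angular":[0,0,-8.5],"grip":8.7},{"offset":[0,0,0],"angular":[0,0,-8.5],"grip":8.7},{"offset":[0,0,0],"angular":[0,0,-8.5],"grip":8.7}])

```text
t: 9.8
ee_pos: [0.565, 0.0555, 0.2347]
tool_rot: [-0.295, 0.955, 0.0, 0.0]
wrist_force: [-0.7, -0.3, 0.4]
finger_gap: 0.0867
finger_force: 0.0
```

drive_tool(series=[{"offset":[0,0,2],"angular":[0,0,-8.5],"grip":8.7},{"offset":[0,0,3],"angular":[0,0,-8.5],"grip":8.7},{"offset":[0,0,3],"angular":[0,0,-8.5],"grip":8.7},{"offset":[0,0,3],"angular":[0,0,-8.5],"grip":8.7},{"offset":[0,0,1.5],"angular":[0,0,-0.2],"grip":8.7}])

```text
t: 10.3
ee_pos: [0.5637, 0.0548, 0.1072]
tool_rot: [-0.562, 0.827, 0.0, -0.001]
wrist_force: [-0.8, -0.3, -0.6]
finger_gap: 0.0871
finger_force: 0.0
```

drive_tool(series=[{"offset":[0,0,0],"angular":[0,0,0],"grip":8.7},{"offset":[0,0,0],"angular":[0,0,0],"grip":8.7}])

```text
t: 10.5
ee_pos: [0.5654, 0.0552, 0.1101]
tool_rot: [-0.56, 0.828, -0.0, 0.0]
wrist_force: [0.3, 0.3, 0.8]
finger_gap: 0.0865
finger_force: 0.0
```

drive_tool(series=[{"offset":[0,0,2.5],"angular":[0,0,0],"grip":8.7},{"offset":[0,0,2.5],"angular":[0,0,0],"grip":7},{"offset":[0,0,1.2],"angular":[0,0,0],"grip":6},{"offset":[0,0,0],"angular":[0,0,0],"grip":4},{"offset":[0,0,0],"angular":[0,0,0],"grip":4}], squeeze=10)

```text
t: 11.0
ee_pos: [0.5659, 0.0555, 0.0488]
tool_rot: [-0.56, 0.828, -0.0, 0.001]
wrist_force: [0.7, -0.5, 1.6]
finger_gap: 0.061
finger_force: 0.0
```

drive_tool(series=[{"offset":[0,0,0],"angular":[0,0,0],"grip":3.5},{"offset":[0,0,0],"angular":[0,0,0],"grip":2},{"offset":[0,0,0],"angular":[0,0,0],"grip":2},{"offset":[0,0,0],"angular":[0,0,0],"grip":2},{"offset":[0,0,0],"angular":[0,0,0],"grip":2}])

```text
t: 11.5
ee_pos: [0.5639, 0.0558, 0.048]
tool_rot: [-0.56, 0.828, 0.001, -0.0]
wrist_force: [-7.5, 6.1, 7.3]
finger_gap: 0.0299
finger_force: 10.0
```

drive_tool(series=[{"offset":[0,0,0],"angular":[0,0,0],"grip":2},{"offset":[0,0,0],"angular":[0,0,0],"grip":2}])

```text
t: 11.7
ee_pos: [0.5639, 0.0558, 0.0479]
tool_rot: [-0.56, 0.828, 0.001, -0.0]
wrist_force: [-7.2, 5.2, 8.0]
finger_gap: 0.0303
finger_force: 10.0
```

drive_tool(series=[{"offset":[0,0.1,0],"angular":[0,0,0],"grip":2},{"offset":[0,0.1,0],"angular":[0,0,0],"grip":2},{"offset":[0,0,0],"angular":[0,0,0],"grip":2}], squeeze=40)

```text
t: 12.0
ee_pos: [0.5637, 0.056, 0.048]
tool_rot: [-0.56, 0.828, -0.0, 0.0]
wrist_force: [0.3, -0.0, 3.7]
finger_gap: 0.03
finger_force: 40.0
```

drive_tool(series=[{"offset":[0,0,-0.4],"angular":[0,-0.9,0],"grip":2},{"offset":[0,0,-0.4],"angular":[0,-0.9,0],"grip":2},{"offset":[0,0,-0.4],"angular":[0,-0.9,0],"grip":2}])

```text
t: 12.3
ee_pos: [0.5633, 0.0554, 0.0598]
tool_rot: [-0.56, 0.828, 0.013, 0.02]
wrist_force: [4.7, -4.0, -2.0]
finger_gap: 0.0298
finger_force: 40.0
```

drive_tool(series=[{"offset":[0,-0.1,-0.4],"angular":[0,-0.9,0],"grip":2},{"offset":[0,0,-0.4],"angular":[0,-0.9,0],"grip":2},{"offset":[0,0,-0.4],"angular":[0,-0.9,0],"grip":2}])

```text
t: 12.6
ee_pos: [0.5629, 0.0543, 0.0715]
tool_rot: [-0.56, 0.827, 0.027, 0.039]
wrist_force: [-0.5, -2.8, -2.6]
finger_gap: 0.0292
finger_force: 40.0
```

drive_tool(series=[{"offset":[-0.5,0,0],"angular":[0,0,0],"grip":2},{"offset":[-0.8,0,0],"angular":[0,0,0],"grip":2},{"offset":[-0.8,0,0],"angular":[0,0,0],"grip":2}])

```text
t: 12.9
ee_pos: [0.5708, 0.0738, 0.0732]
tool_rot: [-0.559, 0.828, 0.027, 0.038]
wrist_force: [-1.3, -4.8, -3.8]
finger_gap: 0.0295
finger_force: 40.0
```

drive_tool(series=[{"offset":[-1,0,0],"angular":[0,0,0],"grip":2},{"offset":[-1,0,0],"angular":[0,0,0],"grip":2},{"offset":[-1,0,0],"angular":[0,0,0],"grip":2},{"offset":[-1,0,0],"angular":[0,0,0],"grip":2},{"offset":[-1,0,0],"angular":[0,0,0],"grip":2}])

```text
t: 13.4
ee_pos: [0.5897, 0.1204, 0.0778]
tool_rot: [-0.56, 0.827, 0.026, 0.038]
wrist_force: [0.4, -6.2, -2.5]
finger_gap: 0.0297
finger_force: 40.0
```

drive_tool(series=[{"offset":[-1,0,0],"angular":[0,0,0],"grip":2},{"offset":[-1,0,0],"angular":[0,0,0],"grip":2},{"offset":[-1,0,0],"angular":[0,0,0],"grip":2},{"offset":[-1,0,0],"angular":[0,0,0],"grip":2},{"offset":[-1,0,0],"angular":[0,0,0],"grip":2}])

```text
t: 13.9
ee_pos: [0.6082, 0.1662, 0.0824]
tool_rot: [-0.56, 0.827, 0.026, 0.038]
wrist_force: [0.7, -7.0, -3.7]
finger_gap: 0.0297
finger_force: 40.0
```

drive_tool(series=[{"offset":[-0.5,0,0],"angular":[0,0,0],"grip":2},{"offset":[0,0,0],"angular":[0,0,0],"grip":2}])

```text
t: 14.1
ee_pos: [0.6102, 0.1712, 0.0828]
tool_rot: [-0.56, 0.827, 0.026, 0.038]
wrist_force: [0.8, -6.8, -2.6]
finger_gap: 0.0303
finger_force: 40.0
```

```bash
python3 - <<'E'
from h import *
c=save('scene');t=save('top');A=cv2.resize(c['frame'][150:290,230:430,::-1],(800,560),interpolation=cv2.INTER_CUBIC);cv2.imwrite('pics/drawn.png',A)
s=env.read_state();M=R.from_quat(s['tool_rot']).as_matrix();g=np.r_[s['ee_pos'][:2]-[.549,.017]];th=np.radians(68.2);e=np.array([np.cos(th),np.sin(th)]);f=np.array([-e[1],e[0]])
print(s['t'],g@e,g@f,s['ee_pos'],'tilt',np.degrees(np.arcsin(M[:2,2]@e)))
# hook from TCP: rest TCP (x .0417,z .048) vs hook (.030,.016): body offset (-.0117,-.032) 
E
```

```text
14.2 0.16537558444772474 0.000441199430389963 [0.61000553 0.17071273 0.08277523] tilt 5.285183758557505
```

View pics/drawn.png

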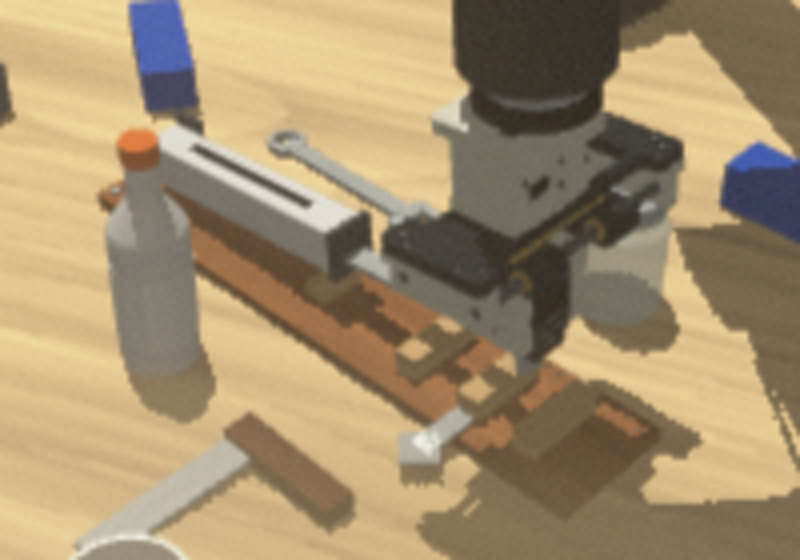

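The hook, under the tab at about (530,365), hangs between the arrow cleat and the farthest one, and the draw comes out at 126 mm. Lowering next.

drive_tool(series=[{"offset":[0,0,0.6],"angular":[0,0.9,0],"grip":2},{"offset":[0,0,0.6],"angular":[0,0.9,0],"grip":2},{"offset":[0,0,0.6],"angular":[0,0.9,0],"grip":2},{"offset":[0,0,0.5],"angular":[0,0.8,0],"grip":2}])

```text
t: 14.6
ee_pos: [0.6105, 0.172, 0.0596]
tool_rot: [-0.56, 0.828, 0.009, 0.012]
wrist_force: [0.0, -7.5, -3.1]
finger_gap: 0.0299
finger_force: 40.0
```

drive_tool(series=[{"offset":[0,0,0.5],"angular":[0,0.8,0],"grip":2},{"offset":[0,0,0.4],"angular":[0,0.7,0],"grip":2},{"offset":[0,0,0.2],"angular":[0,0.3,0],"grip":2},{"offset":[0,0,0],"angular":[0,0,0],"grip":2}])

```text
t: 15.0
ee_pos: [0.6107, 0.1723, 0.0485]
tool_rot: [-0.56, 0.828, 0.0, -0.001]
wrist_force: [1.5, -7.8, -2.8]
finger_gap: 0.0297
finger_force: 40.0
```

```bash
cat > st.py <<'E'
from h import *
s=env.read_state();M=R.from_quat(s['tool_rot']).as_matrix();g=s['ee_pos'][:2]-[.549,.017];th=np.radians(68.2);e=np.array([np.cos(th),np.sin(th)]);f=np.array([-e[1],e[0]])
w=s['wrist_force'];print(s['t'],g@e,g@f,s['ee_pos'][2],'tilt',np.degrees(np.arcsin(M[:2,2]@e)),'F',w[:2]@e,w[:2]@f,w[2])
E
python3 st.py
```

```text
15.0 0.16708312484921284 0.0004271402779365899 0.048510760903401534 tilt -0.047959344800417074 F -6.69975433606767 -4.3192177386571675 -2.8298481652249095
```

drive_tool(series=[{"offset":[0.2,0,0],"angular":[0,0,0],"grip":2},{"offset":[0.2,0,0],"angular":[0,0,0],"grip":2},{"offset":[0.2,0,0],"angular":[0,0,0],"grip":2},{"offset":[0.1,0,0],"angular":[0,0,0],"grip":2},{"offset":[0,0,0],"angular":[0,0,0],"grip":2}])

```text
t: 15.5
ee_pos: [0.608, 0.1657, 0.0489]
tool_rot: [-0.56, 0.828, 0.0, -0.0]
wrist_force: [0.6, -7.7, -3.4]
finger_gap: 0.0296
finger_force: 40.0
```

drive_tool(series=[{"offset":[0.1,0,0],"angular":[0,0,0],"grip":2},{"offset":[0,0,0],"angular":[0,0,0],"grip":2}])

```text
t: 15.7
ee_pos: [0.6076, 0.1648, 0.0489]
tool_rot: [-0.56, 0.828, 0.0, -0.0]
wrist_force: [0.3, -7.5, -3.7]
finger_gap: 0.0298
finger_force: 40.0
```

drive_tool(series=[{"offset":[0.1,0,0],"angular":[0,0,0],"grip":2},{"offset":[0,0,0],"angular":[0,0,0],"grip":2}])

```text
t: 15.9
ee_pos: [0.6073, 0.1639, 0.049]
tool_rot: [-0.56, 0.828, 0.0, -0.0]
wrist_force: [0.7, -6.7, -2.5]
finger_gap: 0.0298
finger_force: 40.0
```

```bash
python3 st.py
```

```text
15.9 0.158039116118643 0.0004469004523721745 0.0489577064427095 tilt -0.004764002577110832 F -5.9840646477241854 -3.2000636359806403 -2.501114304090891
```

drive_tool(series=[{"offset":[0.1,0,0.05],"angular":[0,0,0],"grip":2},{"offset":[0,0,0],"angular":[0,0,0],"grip":2}])

```text
t: 16.1
ee_pos: [0.6071, 0.1634, 0.0486]
tool_rot: [-0.56, 0.828, 0.0, 0.0]
wrist_force: [1.8, -6.2, -2.6]
finger_gap: 0.0298
finger_force: 40.0
```

drive_tool(series=[{"offset":[0.1,0,0.05],"angular":[0,0,0],"grip":2},{"offset":[0,0,0],"angular":[0,0,0],"grip":2}])

```text
t: 16.3
ee_pos: [0.6072, 0.1633, 0.0485]
tool_rot: [-0.56, 0.828, 0.001, 0.001]
wrist_force: [0.1, -1.4, -0.6]
finger_gap: 0.0298
finger_force: 40.0
```

```bash
python3 st.py
```

```text
16.3 0.1574502885424898 0.0003305431221683683 0.0484999382250998 tilt 0.13007511915346054 F -1.292537084388051 -0.6337331014088254 -0.6261523603056351
```

Contact found: the tool stopped and the pull dropped from 7 N to about 1 N. Releasing.

drive_tool(series=[{"offset":[0,0,0],"angular":[0,0,0],"grip":2.8},{"offset":[0,0,0],"angular":[0,0,0],"grip":3.2},{"offset":[0,0,0],"angular":[0,0,0],"grip":4.5},{"offset":[0,0,0],"angular":[0,0,0],"grip":6.5},{"offset":[0,0,0],"angular":[0,0,0],"grip":6.5}], squeeze=10)

```text
t: 16.8
ee_pos: [0.6073, 0.1629, 0.0486]
tool_rot: [-0.56, 0.828, 0.0, 0.001]
wrist_force: [0.7, 0.6, -0.6]
finger_gap: 0.0505
finger_force: 0.0
```

drive_tool(series=[{"offset":[0,0,0],"angular":[0,0,0],"grip":6.5},{"offset":[0,0,-1],"angular":[0,0,0],"grip":6.5},{"offset":[0,0,-3],"angular":[0,0,0],"grip":6.5},{"offset":[0,0,-5],"angular":[0,0,0],"grip":6.5},{"offset":[0,0,-5],"angular":[0,0,0],"grip":6.5}])

```text
t: 17.3
ee_pos: [0.6065, 0.1621, 0.1903]
tool_rot: [-0.56, 0.828, 0.0, 0.0]
wrist_force: [1.1, 0.9, 0.4]
finger_gap: 0.065
finger_force: 0.0
```

drive_tool(series=[{"offset":[0,0,-3],"angular":[0,0,0],"grip":6.5},{"offset":[0,0,0],"angular":[0,0,0],"grip":6.5},{"offset":[0,0,0],"angular":[0,0,0],"grip":6.5}])

```text
t: 17.6
ee_pos: [0.607, 0.1626, 0.2199]
tool_rot: [-0.56, 0.828, 0.001, 0.002]
wrist_force: [-1.4, 0.3, -0.9]
finger_gap: 0.0648
finger_force: 0.0
```

```bash
python3 - <<'E'
from h import *
c=save('scene');A=cv2.resize(c['frame'][150:290,145:405,::-1],(800,431),interpolation=cv2.INTER_CUBIC);cv2.imwrite('pics/end.png',A)
th=np.radians(68.2);e=np.array([np.cos(th),np.sin(th)]);f=np.array([-e[1],e[0]])
P=cloud(c).reshape(-1,3);q=P[:,:2]-[.549,.017];x=q@e;y=q@f
t=(abs(y)<.03)&(x>.1)&(x<.2)&(P[:,2]>.06)&(P[:,2]<.085);print('tab',t.sum(),np.percentile(x[t],[3,97]),np.percentile(P[t,2],[50,97]))
print(env.read_state()['wrist_force'])
E
```

```text
tab 125 [0.14813305 0.16787822] [0.07525211 0.07924198]
[ 0.01419581  0.25477686 -1.51833082]
```

View pics/end.png

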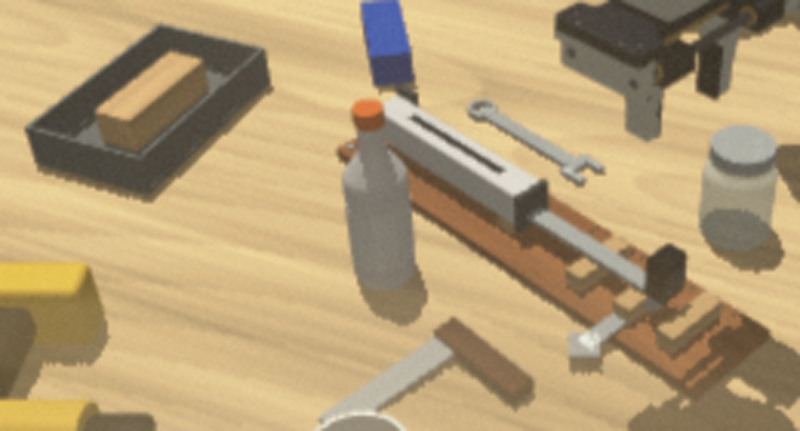

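The tab (665,272) stands over the arrow cleat and holds level, with its top at about 77 mm and its centre at x = 0.158. The offcut is in the tray, the bystanders are undisturbed and the robot is clear, so I hand the job in.

```bash
python3 -c "
from workcell import env
print(env.close_job())"
```

```text
the job is handed in; nothing more can be done
None
```

The job is handed in at about 17.7 s of the 58 s allowed, with no verdict returned: the offcut lies in the tray, the bar is hooked behind the arrow-marked middle cleat and held by its spring, and the bottle, jar, wrench and try square look undisturbed in the last picture.

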